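# Seat a bar in the vee of a cross-drilling jig, home against its stop

## Task

Load the drilling jig: take the thick full-length aluminium bar out of the rack, lay it in the jig's vee in front of the sprung roller, then push it along the vee under the roller until it sits on both flanks and you feel it press firmly against the stop pin, without ramming the pin. Let go and leave the other things on the bench where they are.

Things in the scene. Friction and masses are not known exactly. Their poses are not given: they have to be found in the camera images.
- bar_center (a point): Centre of the bar to load: plain turned aluminium, 30 mm diameter, 120 mm long, both ends alike with 4 mm chamfers, about 0.23 kg. This point lies half-way along it on its axis; its x axis runs along the bar. It starts lying in one of the rack's three notches (any of them), its axis 48 mm above the bench.
- stub_center (a point): Centre of a short aluminium bar, 30 mm diameter and 75 mm long, in another notch; x along it. Not wanted: leave it.
- thin_bar_center (a point): Centre of a thin aluminium bar, 20 mm diameter and 120 mm long, in another notch; x along it. Not wanted: leave it.
- rack: Plywood bar rack, fixed: a board 100 x 220 x 12 mm with two notched combs, top 40 mm above the bench, that stand at x = -34 to -22 and 22 to 34 mm, so there is a 44 mm gap under the middle of each bar. Notches at y = -70, 0, 70 mm; bars lie along its x axis. Origin at the centre of its underside.
- jig: Steel cross-drilling jig, fixed, 230 x 80 mm, 82 mm tall at the hold-down pivot (x = 78 mm). x is the way the bar is pushed, towards the stop; z up. Origin on the bench under the vee's centre line. The 90 degree vee, lightly oiled, runs from x = -130 to 35 mm; its top edges are 37 mm above the bench, at y = -13 and 13 mm; block 48 mm wide. Over x = -135 to -5 mm nothing stands above those edges.
- vee_mouth (a point): Point on the centre line of a seated 30 mm bar (45 mm above the bench; the bar's top is then at 60 mm), at the vee's open end. Same axes as the jig; 130 mm before the jig's origin. A bar laid with its nose 115 mm or less past this point (its centre up to 55 mm past) is clear of the roller.
- flank_left: The vee's steel flank on the jig's +y side, 165 mm long; its origin lies 24 mm above the bench, at the bottom of the vee. Same axes as the jig.
- flank_right: The vee's steel flank on the jig's -y side; same origin and axes.
- roller: Steel hold-down roller, 16 mm diameter and width, free-turning, on a sprung arm; origin at its centre, 135 mm past the vee's mouth. At rest it hangs about 3 mm lower than a seated bar's top. Pushed on with 5 to 15 N, the bar's chamfer lifts it; then the spring holds the bar down with about 5 N, it slides on with only 2 to 4 N, until the stop. A nose up to 15 mm past the roller's centre touches no stop yet.
- stop_block (a point): Point on a seated bar's centre line, on the front face of the end block, 60 mm past the jig's origin. From this face the stop pin, steel with a flat 20 mm head, sticks out towards the bar, locked at a setting that differs each time: head 6 to 38 mm out (not measured: feel for it). Some 5 to 10 N on the pin seats the bar; over 15 N shifts the pin.
- caliper: Steel vernier caliper lying on the bench, about 160 mm long. Bystander.
- oil_bottle: White plastic oil bottle, 48 mm diameter, 130 mm tall. Bystander.
- screwdriver: Screwdriver with black handle, 190 mm. Bystander.
- square: Engineer's square, 75 mm stock and 100 mm blade, lying flat. Bystander.
- jar: Small glass jar with a steel lid, 60 mm diameter, 75 mm tall. Bystander.
- punch: Square steel centre punch lying flat, 105 mm long. Bystander.
There are look-alikes about, which are no part of the job. What is shaped like the part that bears bar_center but yellow is not meant.

How it is judged:
By the outcome, as a careful person would: the job done as asked, in the order asked, and still so for the second after the job is handed in, with the robot touching nothing.
It also fails if it takes over 69 s, if anything falls off the work surface, if the arm or the gripper's body presses on something with over 40 N, if the wrist force passes 120 N, or if a joint passes its speed limit or range.

## Robot

A 6-joint arm with a two-finger parallel gripper is mounted at the origin on the work surface. World frame = base frame: x ahead of the robot, y to its left, z up, the work surface at z = 0. Lengths are in m, angles in rad, forces in N, time in s.
With the tool pointing down it reaches from about 0.375 to 0.925 m from the base axis. Payload 5.7 kg.
Tool frame: the origin (TCP) lies at the very end of the fingers, on their centre line; the grasp point (between the pads) lies 19 mm behind it; z points along the fingers, y is the direction in which the jaws open and shut (so a half turn about z gives the same grasp; the last joint's range is limited). The gripper opens to 88 mm and grips with 3 to 60 N. Pads are 20 mm wide; open, the fingers measure 115 mm over their backs; the gripper's body (75 mm by 178 mm) begins 61 mm behind the grasp point.
Start: joints at [1.036, 0.359, 1.51, -0, 1.272, -0.115], TCP at [0.245, 0.548, 0.223] pointing down, gripper open.
Joint ranges: [-2.97, 2.97], [-1.01, 2.36], [0.21, 2.38], [-0.96, 4.11], [0.2, 2.71], [-2.98, 2.98]. Speed limits (rad/s): [2.39, 2.39, 3.14, 3.14, 3.14, 3.14].

## Interface

Orientations are given as a unit quaternion [x, y, z, w].
In Python, from plant import r, optics, job gives the robot as it stands. The module is installed in compiled form; this text tells all that it offers.
- The arm moves only by the tool send_rows, never from a script. Its arguments are lists of equal length, an entry for each row: "offset": the shift along the tool's x, y, z in mm, a list of three; "twist": the turn about the tool's z in degrees. A call has 1 to 10 rows; each row is the pose to reach, as a shift and turn from the pose commanded when the call began, along the tool's axes at that moment; what a row does not reach only later rows make up. A row lasts 1/8 s, in which the tool goes at most 62.5 mm and 10.7 degrees, less where a joint would pass 70% of its speed; a pose out of reach is approached as far as the arm can. A call with a gripper value outside its range is refused whole. "fingers" is the finger opening in mm, from 0 to 87.8, set as the call begins (left out, the last holds). The fingers move at their own pace and stop on an object; "squeeze" is the grip in N (left out, the last holds). Time passes only in rows, so rows that repeat a pose let the fingers close. It gives the time, the measured TCP pose, the force and the opening at its end, in the units of the state.
- r.read_state(): the state, without advancing time (a new reading comes with each control period).
- optics.read_camera(name): name is "side" or "top" or "wrist"; returns a dict with "frame" (420x560x3 uint8, blue, green, red), "vfov" (degrees; the focal length in pixels is half the picture's height over the tangent of half this angle, whatever the lens; pixels are square), "cx", "cy" (the principal point, pixels), "k1" (the pictures are not rectified: a ray, as slopes to the right and down, at radius r is drawn at 1 + k1 r^2 times it, then the intrinsics apply), "R" (3x3) and "t" (3): a world point X has camera coordinates R X + t. Camera axes: x right, y down, z forward; pixel columns grow to the right and rows downward; lengths in m; the calibration is good to about 2 mm. A picture is of the moment at which its call begins. There is no depth.
- job.job_done(): hands the job in, once; it reports no verdict.
The state is a dict: "t": time; "q": joint angles; "joint_vel": joint speeds; "tau": joint torques, N m; "eef_pos": TCP position; "ee_rot": TCP orientation; "ft_force": force on the tool from outside, world axes, zero at the start; "ft_torque": the same for the moment, N m; "opening": opening from 0.0 (shut) to 1.0 (fully open).
Only numpy, scipy, OpenCV 4.12 (cv2) and the standard library are available. Lean on these libraries where they do the work, as an engineer would, in place of code of your own. Each camera call takes 0.05 s, during which the arm holds its last target. There are 200 camera calls.

## Working session

There is one attempt and no reset: what is moved stays moved. The work goes in short steps, Python scripts to look and compute and a tool call to move; the robot and the scene stay as the last step left them, time stands still between calls to the robot, and variables do not carry over. Pictures are saved under pics/ and viewed, about 8 in all and at most 12, crops included, and the job is handed in when it is done.

Besides the shell and the picture viewer there is one more tool, called after "Call:" by a JSON object that holds its "name" and its "arguments". send_rows: Moves the arm, as the interface text tells. Its arguments: {"type":"object","properties":{"offset":{"type":"array","items":{"type":"array","items":{"type":"number"}}},"twist":{"type":"array","items":{"type":"number"}},"fingers":{"type":"number"},"squeeze":{"type":"number"}},"required":["offset","twist"]}

```bash
mkdir -p pics
cat > h.py <<'E'
import numpy as np, cv2
from plant import r, optics, job
def cam(n,save=None):
    c=optics.read_camera(n)
    if save: cv2.imwrite('pics/'+save,c['frame'])
    return c
def K(c):
    h=c['frame'].shape[0]; return h/2/np.tan(np.radians(c['vfov'])/2)
def ray(c,uv):
    f=K(c); d=np.array([(uv[0]-c['cx'])/f,(uv[1]-c['cy'])/f]); s=d.copy()
    for _ in range(20): s=d/(1+c['k1']*(s@s))
    R=np.array(c['R']); t=np.array(c['t'])
    return -R.T@t, R.T@np.array([s[0],s[1],1.])
def onz(c,uv,z):
    o,v=ray(c,uv); return o+v*(z-o[2])/v[2]
def proj(c,X):
    p=np.array(c['R'])@np.array(X)+np.array(c['t']); s=p[:2]/p[2]; s=s*(1+c['k1']*(s@s)); return s*K(c)+[c['cx'],c['cy']]
E
python3 - <<'E'
from h import *
for n in ('top','side','wrist'):
    c=cam(n,n+'0.png'); print(n,c['vfov'],c['cx'],c['cy'],c['k1'],(-np.array(c['R']).T@c['t']).round(3))
s=r.read_state(); print(s)
E
```

```text
top 44.50952138641044 276.71351649005504 207.47954030628932 -0.11334830783150268 [0.435 0.003 1.175]
side 47.93228382517739 272.65554983942883 209.33508063589818 -0.08922652619037735 [ 0.236 -0.608  0.767]
wrist 64.44981111690286 286.9282636692395 208.47546714240553 -0.07766766177837289 [0.179 0.576 0.385]
{'t': 0.15, 'q': array([ 1.03589111e+00,  3.59342767e-01,  1.51114683e+00, -3.08186220e-05,
        1.27251754e+00, -1.15102271e-01]), 'joint_vel': array([-3.02887007e-03, -2.14029850e-03, -2.24239857e-03, -5.79154753e-06,
        1.53068679e-04, -5.46129050e-04]), 'tau': array([-2.10132812e-04, -5.15756428e+01, -2.71007609e+01,  6.75606332e-02,
        3.07652308e-02, -9.05546153e-05]), 'eef_pos': array([0.24429976, 0.54744245, 0.22201488]), 'ee_rot': array([ 2.08359044e-01,  9.78052150e-01, -6.74918752e-04, -2.11876002e-04]), 'ft_force': array([-0.69218297,  0.85725264,  0.11815928]), 'ft_torque': array([ 0.06174501, -0.00583349, -0.02982389]), 'opening': 1.001842450891691}
```

View pics/top0.png

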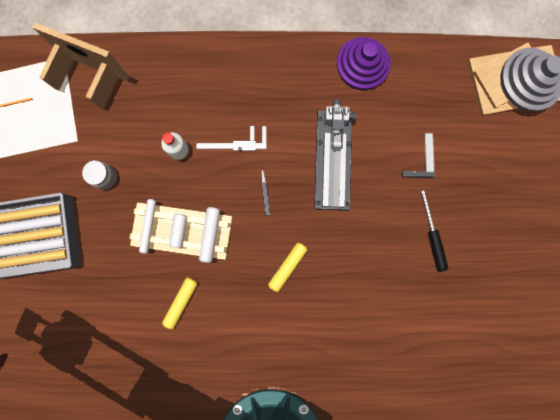

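View pics/side0.png

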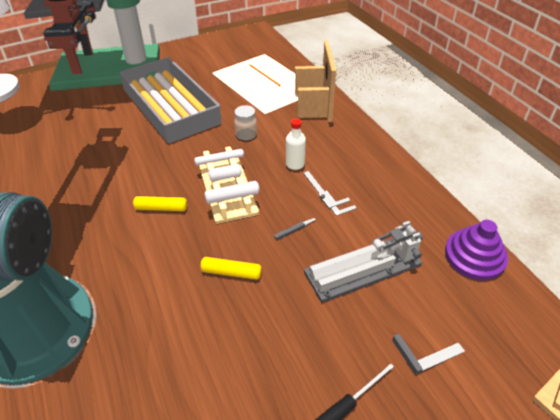

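The top view shows the rack near (180,232) with the thick full bar on its right at (209,235), the stub at (179,231) and the thin bar at (148,226). The jig is at (335,160), with its mouth at the lower end and its roller and pivot at the top. The yellow bars are decoys. The side view agrees.

```bash
cat > m.py <<'E'
from h import *
c=cam('top'); im=c['frame']; hsv=cv2.cvtColor(im,cv2.COLOR_BGR2HSV)
m=((hsv[...,1]<45)&(hsv[...,2]>110)).astype('uint8'); roi=np.zeros_like(m); roi[190:275,130:235]=1
n,l,st,ce=cv2.connectedComponentsWithStats(m*roi)
for i in range(1,n):
    if st[i,4]<60: continue
    rc=cv2.minAreaRect(np.argwhere(l==i)[:,::-1].astype('float32')); b=cv2.boxPoints(rc)
    P=np.array([onz(c,p,.05) for p in b]); e=[P[1]-P[0],P[2]-P[1]]; e.sort(key=np.linalg.norm)
    print(rc,onz(c,rc[0],.05).round(4),[np.linalg.norm(x).round(4) for x in e],np.degrees(np.arctan2(e[1][1],e[1][0])).round(1))
# jig dark+grey base
m=((hsv[...,1]<70)).astype('uint8'); roi[:]=0; roi[95:215,305:365]=1
m=cv2.morphologyEx(m*roi,cv2.MORPH_OPEN,np.ones((3,3)))
n,l,st,ce=cv2.connectedComponentsWithStats(m)
i=1+st[1:,4].argmax(); rc=cv2.minAreaRect(np.argwhere(l==i)[:,::-1].astype('float32')); b=cv2.boxPoints(rc)
print('jig',rc,[onz(c,p,.01).round(4) for p in b],onz(c,rc[0],.01))
cv2.imwrite('pics/jigcrop.png',cv2.resize(im[90:220,295:375],None,fx=4,fy=4,interpolation=cv2.INTER_CUBIC))
E
python3 m.py
```

```text
((142.09732055664062, 224.88380432128906), (18.663522720336914, 54.22298812866211), 8.972626686096191) [0.4875 0.2824 0.05  ] [np.float64(0.0419), np.float64(0.1194)] -8.1
((199.9190673828125, 233.02598571777344), (31.323781967163086, 55.12073516845703), 8.746161460876465) [0.4696 0.1544 0.05  ] [np.float64(0.0692), np.float64(0.1208)] -8.2
((168.59458923339844, 228.43243408203125), (31.235807418823242, 35.51018142700195), 9.462322235107422) [0.4797 0.2235 0.05  ] [np.float64(0.0694), np.float64(0.078)] -8.7
jig ((334.870361328125, 154.40794372558594), (38.10116958618164, 108.952880859375), 1.6846843957901) [array([ 0.5267, -0.1003,  0.01  ]), array([ 0.7815, -0.1105,  0.01  ]), array([ 0.7795, -0.1999,  0.01  ]), array([ 0.5239, -0.1876,  0.01  ])] [ 0.65126443 -0.14923187  0.01      ]
```

View pics/jigcrop.png

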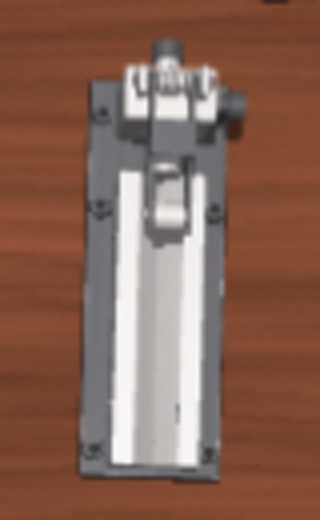

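```bash
cat >> h.py <<'E'
def axes():
    from scipy.spatial.transform import Rotation as R
    return R.from_quat(r.read_state()['ee_rot']).as_matrix()
def go(P,deg):
    "shift in tool axes mm to world point P, twist to tool-x heading deg"
    A=axes(); s=r.read_state(); h=np.degrees(np.arctan2(A[1,0],A[0,0]))
    tw=-((deg-h+180)%360-180)
    print('offset',(A.T@(np.array(P)-s['eef_pos'])*1000).round(1),'twist',round(tw,1),'heading',round(h,2))
E
python3 - <<'E'
from h import *
c=cam('top'); B=onz(c,(209,235),.048); print('bar',B)
a=onz(c,(334.4,206.2),.037);b=onz(c,(335.75,133),.037); print(a,b,np.linalg.norm(a-b),np.degrees(np.arctan2(*(b-a)[1::-1])))
go([B[0],B[1],.2],171.7)
E
```

```text
bar [0.46528769 0.13461082 0.048     ]
[ 0.52914958 -0.14307312  0.037     ] [ 0.69541994 -0.14845278  0.037     ] 0.16635737098749034 -1.8531546044932665
offset [-370.1 -287.1   22.5] twist -15.8 heading 155.95
```

Call:
{"name": "send_rows", "arguments": {"offset": [[-30,-23,2],[-75,-58,5],[-120,-93,8],[-165,-128,10],[-210,-163,13],[-255,-198,16],[-300,-233,19],[-340,-264,21],[-362,-281,22],[-370,-287,22]], "twist": [-2,-4,-6,-8,-10,-12,-14,-16,-16,-16], "fingers": 50}}

```text
t: 1.5
eef_pos: [0.4661, 0.1337, 0.2006]
ee_rot: [0.071, 0.997, -0.0, -0.0]
ft_force: [-0.3, 0.4, 0.4]
opening: 0.57
```

Run:
```python
from h import *
s=r.read_state(); print(s['t'],s['eef_pos'],s['ee_rot'],s['opening'])
c=cam('wrist','w1.png'); print(proj(c,[.465,.1346,.048]), (-np.array(c['R']).T@c['t']).round(3), np.array(c['R'])[2])
```

```text
1.5 [0.46606447 0.13370677 0.20060303] [ 7.14022301e-02  9.97447602e-01 -4.31429948e-05 -1.27687280e-05] 0.5695322344375411
[289.00427447 192.25891253] [0.396 0.143 0.364] [ 0.26042499 -0.03815907 -0.96473971]
```

View pics/w1.png

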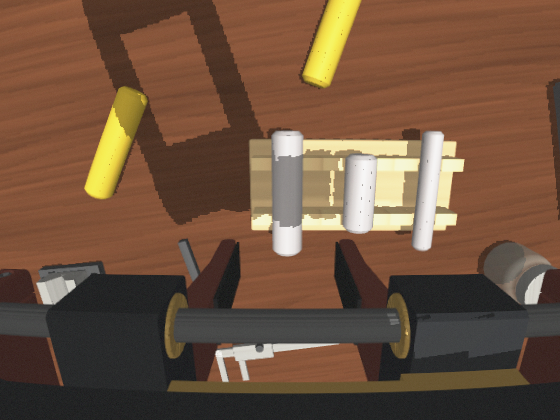

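The wrist view shows the thick bar from (287,132) to (287,254), 273–302 px wide. The fingers are centred near column 288, so they line up with it.

Run:
```python
from h import *
c=cam('wrist'); h=cv2.cvtColor(c['frame'],cv2.COLOR_BGR2HSV)
m=(h[...,1]<60).astype('uint8'); roi=np.zeros_like(m); roi[120:262,262:315]=1
m=cv2.morphologyEx(m*roi,cv2.MORPH_OPEN,np.ones((5,5)))
ys,xs=np.nonzero(m); print(ys.min(),ys.max())
for y0 in range(140,255,20):
    x=xs[ys==y0]; a=onz(c,(x.min(),y0),.048); b=onz(c,(x.max()+1,y0),.048); print(y0,x.min(),x.max(),((a+b)/2).round(4),np.linalg.norm(a-b).round(4))
a=onz(c,(287,ys.min()),.055);b=onz(c,(287,ys.max()+1),.055); print(a,b,np.linalg.norm(a-b),(a+b)/2); go([*((a+b)/2)[:2],.043],171.7)
```

```text
130 255
140 272 302 [0.4156 0.1401 0.048 ] 0.0289
160 272 302 [0.4341 0.1375 0.048 ] 0.0294
180 272 302 [0.4531 0.1348 0.048 ] 0.0298
200 272 301 [0.4727 0.1315 0.048 ] 0.0293
220 262 314 [0.4931 0.1301 0.048 ] 0.0526
240 272 301 [0.5138 0.1256 0.048 ] 0.0303
[0.40625848 0.14098098 0.055     ] [0.52811432 0.12359835 0.055     ] 0.12308939988055555 [0.4671864  0.13228967 0.055     ]
offset [ -1.9  -2.2 157.6] twist 0.2 heading 171.87
```

Call:
{"name": "send_rows", "arguments": {"offset": [[-1,-1.5,15],[-1,-1.5,40],[-1,-1.5,65],[-1,-1.5,90],[-1,-1.5,115],[-1,-1.5,135],[-1,-1.5,148],[-1,-1.5,154],[-1,-1.5,157],[-1,-1.5,157]], "twist": [0,0,0,0,0,0,0,0,0,0]}}

```text
t: 2.85
eef_pos: [0.4665, 0.1335, 0.0439]
ee_rot: [0.07, 0.998, 0.0, 0.0]
ft_force: [0.0, 0.3, 0.5]
opening: 0.568
```

Call:
{"name": "send_rows", "arguments": {"offset": [[0,0,0],[0,0,0],[0,0,0],[0,0,0],[0,0,0],[0,0,0]], "twist": [0,0,0,0,0,0], "fingers": 20, "squeeze": 25}}

```text
t: 3.6
eef_pos: [0.4666, 0.1335, 0.0439]
ee_rot: [0.07, 0.998, 0.0, 0.0]
ft_force: [-1.1, 1.6, 5.5]
opening: 0.34
```

Call:
{"name": "send_rows", "arguments": {"offset": [[0,0,-5],[0,0,-20],[0,0,-45],[0,0,-70],[0,0,-90],[0,0,-98],[0,0,-100],[0,0,-100]], "twist": [0,0,0,0,0,0,0,0]}}

```text
t: 4.6
eef_pos: [0.4657, 0.1332, 0.1432]
ee_rot: [0.07, 0.998, -0.0, -0.001]
ft_force: [0.7, -0.1, -2.8]
opening: 0.338
```

Run:
```python
from h import *
cam('wrist','w2.png')
# hover point: jig heading -1.85, mouth top edge (.5291,-.1431); bar centre 45 past mouth
d=np.radians(-1.85); u=np.array([np.cos(d),np.sin(d)]); p=np.array([.5291,-.1431])+.045*u; print(p)
go([*p,.143],178.15)
```

```text
[ 0.57407654 -0.14455273]
offset [-1.463e+02 -2.598e+02 -1.000e-01] twist -6.2 heading 171.95
```

View pics/w2.png

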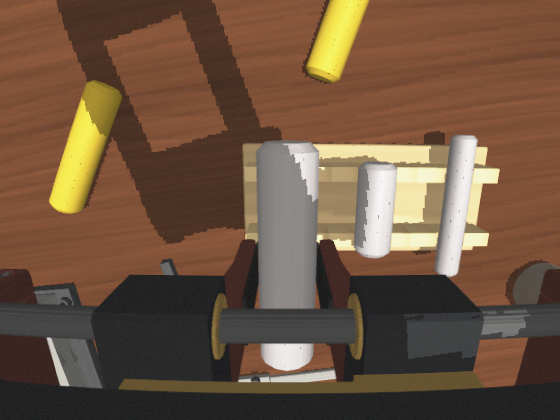

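The wrist view shows the bar held along its middle, from (287,142) to (287,365). The stub and thin bar have not moved. I'll stop beside the jig for a close look at the vee.

Run:
```python
from h import *
go([.58,-.07,.143],178.15)
```

```text
offset [-1.418e+02 -1.852e+02 -1.000e-01] twist -6.2 heading 171.95
```

Call:
{"name": "send_rows", "arguments": {"offset": [[-8,-10,0],[-28,-36,0],[-54,-70,0],[-80,-104,0],[-104,-136,0],[-124,-162,0],[-136,-178,0],[-141,-184,0],[-142,-185,0],[-142,-185,0]], "twist": [-0.5,-1,-2,-3,-4,-5,-6,-6.2,-6.2,-6.2]}}

```text
t: 5.9
eef_pos: [0.5803, -0.0691, 0.1434]
ee_rot: [0.016, 1.0, 0.0, -0.0]
ft_force: [-0.2, -0.4, -2.1]
opening: 0.337
```

Run:
```python
from h import *
cam('wrist','w3.png'); go([.574,-.1445,.143],178.15)
```

```text
offset [  3.9 -75.7   0.5] twist 0.0 heading 178.18
```

View pics/w3.png

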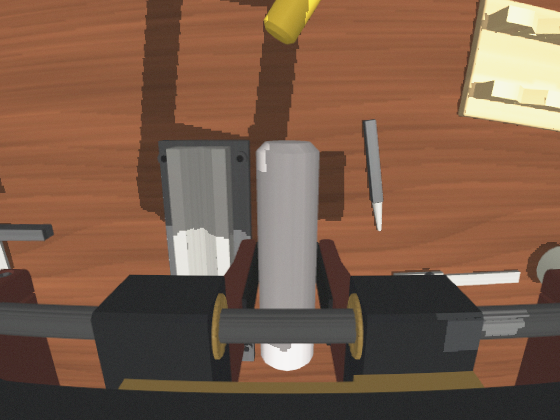

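The wrist view shows the jig left of the held bar. Its base runs from column 161 to 250 and its vee block from about 167 to 232, with the mouth at row 147.

Run:
```python
from h import *
c=cam('wrist'); g=cv2.cvtColor(c['frame'],cv2.COLOR_BGR2GRAY)
for y in (160,185,210,260): print(y,' '.join(f'{v}' for v in g[y,156:256]))
print('col200',g[136:160,200])
cv2.imwrite('pics/w3c.png',cv2.resize(g[130:280,150:260],None,fx=4,fy=4,interpolation=cv2.INTER_CUBIC))
# bar edges
for y in (180,230): print(y,' '.join(f'{v}' for v in g[y,250:326]))
```

```text
160 64 69 73 72 73 51 39 34 36 38 68 138 135 140 140 139 137 138 137 137 137 136 138 135 125 124 126 124 124 125 129 124 122 123 124 122 122 123 124 123 125 124 119 122 124 128 124 127 122 123 122 124 125 123 121 123 139 139 141 139 140 137 139 139 139 139 139 140 133 112 95 94 93 92 85 72 73 75 73 72 63 41 40 38 41 40 49 68 74 70 68 70 61 54 59 66 66 63 65 73
185 68 68 70 65 68 63 76 71 75 70 70 72 97 138 135 137 138 136 136 135 137 137 137 135 135 132 126 123 125 128 129 129 126 124 121 121 122 127 123 122 121 122 126 121 121 123 126 126 126 123 123 124 125 122 125 124 125 134 136 137 139 138 138 138 137 139 137 138 139 134 115 95 96 96 92 83 74 72 71 73 73 72 73 74 73 72 73 73 73 74 73 73 71 55 56 61 61 62 61 60
210 62 64 61 65 63 61 61 63 67 71 70 73 73 72 87 119 134 136 135 136 136 135 137 137 137 137 135 131 125 125 127 125 126 127 124 122 123 125 126 126 122 120 123 124 125 120 122 126 127 126 127 125 125 124 124 122 125 123 133 135 135 137 138 134 136 136 135 136 136 135 132 112 94 94 95 93 83 74 73 71 71 74 72 72 74 73 73 69 73 70 71 74 75 65 54 62 67 65 64 68
260 107 105 10
[... 366 characters left out ...]

col200 [ 67  68  68  68  65  70  72  72  72  72  96 117 121 124 121 122 124 122
 123 123 122 122 121 125]
180 56 57 59 60 62 60 86 115 124 130 133 137 140 143 146 145 146 146 146 149 150 153 155 155 157 159 156 157 159 158 157 158 159 160 161 162 161 162 163 163 159 162 160 160 159 161 160 161 164 162 162 161 161 162 162 157 155 153 152 149 147 145 145 141 140 136 133 132 104 71 63 65 63 64 63 65
230 60 62 66 67 69 67 67 94 116 126 132 135 141 143 144 145 149 147 148 150 152 154 154 156 159 158 160 159 161 160 159 159 160 162 159 160 161 161 160 160 162 159 159 160 159 160 162 161 162 161 162 162 161 160 157 154 152 152 148 146 147 145 140 137 134 132 127 122 118 115 116 118 116 117 117 117
```

View pics/w3c.png

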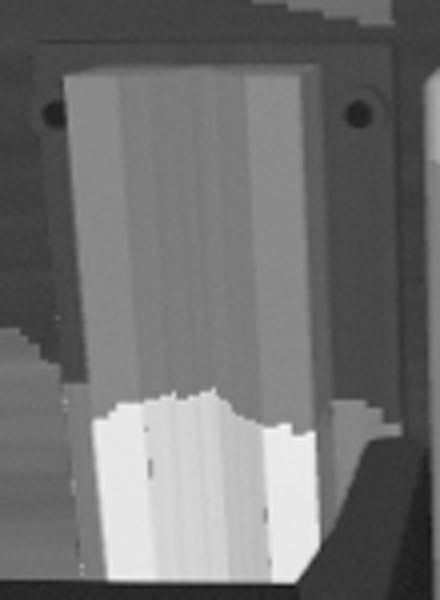

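Run:
```python
from h import *
c=cam('wrist'); s=r.read_state(); T=s['eef_pos']; A=axes()
P=[]
for y,l,rr,ol,orr in ((160,179.5,211.5,166.4,224.9),(185,181.3,212.5,168,226),(210,183,213.5,170.3,227.2),(260,187.3,216.5,174.8,229.6)):
    a,b,oa,ob=[onz(c,(x,y),.037) for x in (l,rr,ol,orr)]; P.append((a+b+oa+ob)[:2]/4)
    print(y,((a+b)/2).round(4),((oa+ob)/2).round(4),np.linalg.norm(a-b).round(4),np.linalg.norm(oa-ob).round(4))
P=np.array(P); k,b0=np.polyfit(P[:,0],P[:,1],1); print('heading',np.degrees(np.arctan(k)))
mo=onz(c,(198,145.7),.037); mo[1]=k*mo[0]+b0; print('mouth',mo, 'top-view mouth .529,-.143')
# held bar
for h in (.147,.150):
  for y,l,rr in ((180,256,318),(230,257,318.5)):
    a,b=onz(c,(l,y),h),onz(c,(rr,y),h); m=(a+b)/2; print(h,y,np.linalg.norm(a-b).round(4),(A.T@(m-T)*1000).round(1))
  a,b=onz(c,(287,142),h),onz(c,(287,366),h); print((A.T@(a-T)*1000).round(1),(A.T@(b-T)*1000).round(1))
hd=np.degrees(np.arctan(k)); u=np.array([np.cos(np.radians(hd)),np.sin(np.radians(hd))])
go([*(mo[:2]+.047*u),.143],180+hd)
```

```text
160 [ 0.5396 -0.1434  0.037 ] [ 0.5396 -0.1434  0.037 ] 0.0263 0.0482
185 [ 0.5603 -0.1443  0.037 ] [ 0.5603 -0.1443  0.037 ] 0.0262 0.0487
210 [ 0.5817 -0.1453  0.037 ] [ 0.5818 -0.145   0.037 ] 0.0261 0.0487
260 [ 0.6275 -0.1469  0.037 ] [ 0.6276 -0.1467  0.037 ] 0.0261 0.0489
heading -2.1696777430120715
mouth [ 0.52816688 -0.14304808  0.037     ] top-view mouth .529,-.143
0.147 180 0.0302 [42.  -1.2 -3.3]
0.147 230 0.0312 [16.3 -0.8 -3.3]
[60.2 -1.2 -3.3] [-67.5  -1.1  -3.3]
0.15 180 0.0296 [42.5 -1.2 -6.3]
0.15 230 0.0306 [17.4 -0.8 -6.3]
[60.4 -1.2 -6.3] [-64.9  -1.1  -6.3]
offset [  3.  -76.    0.7] twist 0.4 heading 178.19
```

Call:
{"name": "send_rows", "arguments": {"offset": [[1,-10,0],[3,-30,0],[5,-50,0],[7,-66,0],[7,-73,0],[7,-75,0],[7,-75,0],[7,-75,10],[7,-75,30],[7,-75,50]], "twist": [0.4,0.4,0.4,0.4,0.4,0.4,0.4,0.4,0.4,0.4]}}

```text
t: 7.3
eef_pos: [0.5714, -0.1438, 0.0926]
ee_rot: [0.019, 1.0, 0.0, -0.0]
ft_force: [0.4, 0.2, -2.5]
opening: 0.336
```

Call:
{"name": "send_rows", "arguments": {"offset": [[0,0,15],[0,0,30],[0,0,40],[0,0,44],[0,0,46],[0,0,47],[0,0,47]], "twist": [0,0,0,0,0,0,0]}}

```text
t: 8.18
eef_pos: [0.5717, -0.1445, 0.047]
ee_rot: [0.02, 1.0, -0.0, 0.0]
ft_force: [-1.0, -0.6, -2.6]
opening: 0.336
```

Run:
```python
from h import *
s=r.read_state(); print(s['t'],s['eef_pos'],s['ft_force'],s['ft_torque']); 
cam('wrist','w4.png'); cam('side','s4.png')
c=cam('side'); u,v=map(int,proj(c,[.6,-.145,.05])); print(u,v)
a=c['frame'][v-65:v+65,u-85:u+85]; w=cv2.imread('pics/w4.png')
cv2.imwrite('pics/c4.png',np.vstack([cv2.resize(a,(420,320)),cv2.resize(w[100:300,150:430],(420,280))])[:600])
```

```text
8.175 [ 0.57170349 -0.1445413   0.04700224] [-0.95609079 -0.56433187 -2.63322677] [0.07144128 0.03588257 0.00537197]
348 259
```

View pics/c4.png

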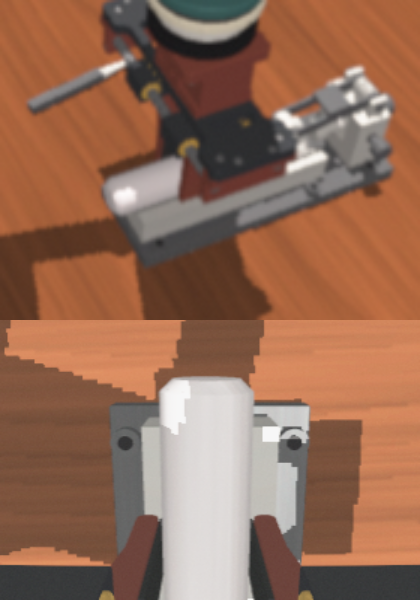

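The side view shows the bar above the vee, clear of the roller. The wrist view shows the bar about 1 mm to the left of the block's centre, so I'll check that numerically.

Run:
```python
from h import *
c=cam('wrist'); g=cv2.cvtColor(c['frame'],cv2.COLOR_BGR2GRAY); A=axes(); T=r.read_state()['eef_pos']
for y in (190,200,215): print(y,'L',list(g[y,238:264]),'R',list(g[y,312:342]))
for u in (240,250,260,315,325,335): print(u,(A.T@(onz(c,(u,200),.037)-T)*1000).round(1)[:2],(A.T@(onz(c,(u,200),.051)-T)*1000).round(1)[:2])
```

```text
190 L [np.uint8(91), np.uint8(104), np.uint8(104), np.uint8(103), np.uint8(99), np.uint8(95), np.uint8(138), np.uint8(181), np.uint8(191), np.uint8(192), np.uint8(192), np.uint8(191), np.uint8(194), np.uint8(194), np.uint8(194), np.uint8(192), np.uint8(194), np.uint8(192), np.uint8(186), np.uint8(175), np.uint8(175), np.uint8(178), np.uint8(187), np.uint8(193), np.uint8(197), np.uint8(200)] R [np.uint8(201), np.uint8(199), np.uint8(198), np.uint8(190), np.uint8(182), np.uint8(180), np.uint8(187), np.uint8(192), np.uint8(192), np.uint8(191), np.uint8(192), np.uint8(194), np.uint8(193), np.uint8(192), np.uint8(191), np.uint8(192), np.uint8(193), np.uint8(192), np.uint8(190), np.uint8(193), np.uint8(191), np.uint8(193), np.uint8(193), np.uint8(146), np.uint8(104), np.uint8(104), np.uint8(103), np.uint8(104), np.uint8(102), np.uint8(85)]
200 L [np.uint8(103), np.uint8(101), np.uint8(99), np.uint8(99), np.uint8(99), np.uint8(102), np.uint8(129), np.uint8(171), np.uint8(194), np.uint8(194), np.uint8(192), np.uint8(193), np.uint8(193), np.uint8(192), np.uint8(192), np.uint8(194), np.uint8(1
[... 919 characters left out ...]
8(177), np.uint8(183), np.uint8(191), np.uint8(197), np.uint8(198)] R [np.uint8(198), np.uint8(198), np.uint8(190), np.uint8(185), np.uint8(180), np.uint8(186), np.uint8(190), np.uint8(193), np.uint8(193), np.uint8(191), np.uint8(191), np.uint8(192), np.uint8(193), np.uint8(193), np.uint8(192), np.uint8(192), np.uint8(192), np.uint8(193), np.uint8(193), np.uint8(193), np.uint8(193), np.uint8(192), np.uint8(198), np.uint8(202), np.uint8(204), np.uint8(201), np.uint8(200), np.uint8(201), np.uint8(200), np.uint8(201)]
240 [ 28.5 -26.4] [ 32.  -24.3]
250 [ 28.5 -21. ] [ 32.  -19.4]
260 [ 28.5 -15.6] [ 32.  -14.5]
315 [28.6 13.8] [32.  12.6]
325 [28.6 19.2] [32.  17.5]
335 [28.6 24.5] [32.  22.5]
```

Call:
{"name": "send_rows", "arguments": {"offset": [[0,1.3,0],[0,1.3,2],[0,1.3,4],[0,1.3,5],[0,1.3,5],[0,1.3,5]], "twist": [0,0,0,0,0,0]}}

```text
t: 9.12
eef_pos: [0.5715, -0.1432, 0.0417]
ee_rot: [0.02, 1.0, -0.0, -0.0]
ft_force: [-0.1, 0.7, -2.2]
opening: 0.331
```

Call:
{"name": "send_rows", "arguments": {"offset": [[0,0,0.5],[0,0,0.9],[0,0,0.9]], "twist": [0,0,0]}}

```text
t: 9.5
eef_pos: [0.5717, -0.1431, 0.0411]
ee_rot: [0.02, 1.0, -0.0, 0.0]
ft_force: [-0.7, 0.5, 1.4]
opening: 0.339
```

Call:
{"name": "send_rows", "arguments": {"offset": [[0,0,0.3],[0,0,0.3],[0,0,0.3]], "twist": [0,0,0]}}

```text
t: 9.88
eef_pos: [0.5717, -0.1431, 0.041]
ee_rot: [0.02, 1.0, -0.0, 0.0]
ft_force: [-1.2, 1.7, 6.1]
opening: 0.327
```

Call:
{"name": "send_rows", "arguments": {"offset": [[0,0,0],[0,0,0],[0,0,0],[0,0,-5],[0,0,-20],[0,0,-40],[0,0,-60],[0,0,-70],[0,0,-70]], "twist": [0,0,0,0,0,0,0,0,0], "fingers": 50}}

```text
t: 11.0
eef_pos: [0.5722, -0.1434, 0.1117]
ee_rot: [0.02, 1.0, -0.0, 0.001]
ft_force: [-0.4, 0.4, -0.4]
opening: 0.565
```

Call:
{"name": "send_rows", "arguments": {"offset": [[10,0,0],[30,0,0],[55,0,0],[80,0,0],[95,0,0],[100,0,0],[100,0,0]], "twist": [0,0,0,0,0,0,0], "fingers": 0}}

```text
t: 11.88
eef_pos: [0.4719, -0.1394, 0.1105]
ee_rot: [0.02, 1.0, -0.0, 0.0]
ft_force: [0.5, -0.1, -0.5]
opening: 0.005
```

Run:
```python
from h import *
s=r.read_state(); print(s['t'],s['eef_pos'],s['ft_force'],s['opening'])
w=cam('wrist','w5.png')['frame']; c=cam('side'); t=cam('top')['frame']
a=c['frame'][194:324,263:433]
cv2.imwrite('pics/c5.png',np.hstack([cv2.resize(np.ascontiguousarray(t[95:215,295:375]),(300,450),interpolation=cv2.INTER_CUBIC),np.vstack([cv2.resize(a,(340,225)),cv2.resize(w,(340,225))])]))
```

```text
11.875 [ 0.47188689 -0.13941446  0.11049182] [ 0.51107104 -0.07993399 -0.51536473] 0.005113460352444915
```

View pics/c5.png

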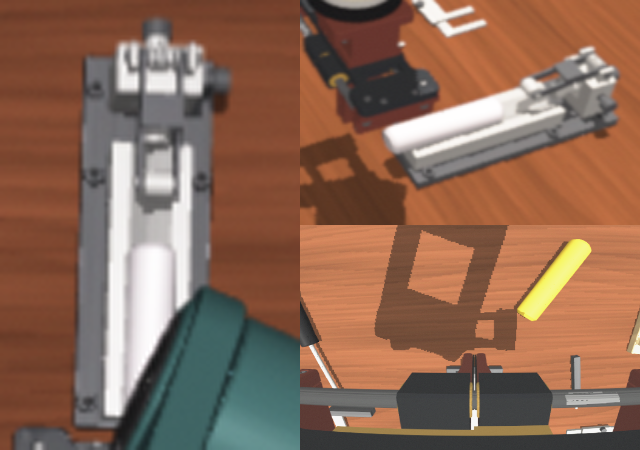

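The bar lies in the vee, with its nose about 30 mm short of the roller. The closed fingers are behind it. Next I'll lower them and push.

Call:
{"name": "send_rows", "arguments": {"offset": [[0,0,15],[0,0,35],[0,0,55],[0,0,65],[0,0,68],[-8,0,68],[-16,0,68],[-20,0,68],[-20,0,68]], "twist": [0,0,0,0,0,0,0,0,0], "fingers": 0}}

```text
t: 13.15
eef_pos: [0.4924, -0.1402, 0.0428]
ee_rot: [0.02, 1.0, -0.0, 0.0]
ft_force: [-0.8, 0.8, -0.1]
opening: 0.007
```

Call:
{"name": "send_rows", "arguments": {"offset": [[-2,0,0],[-4,0,0],[-6,0,0],[-8,0,0],[-10,0,0],[-12,0,0],[-14,0,0],[-15,0,0]], "twist": [0,0,0,0,0,0,0,0]}}

```text
t: 14.15
eef_pos: [0.5067, -0.1406, 0.0424]
ee_rot: [0.02, 1.0, -0.0, -0.0]
ft_force: [-0.8, 1.1, -0.5]
opening: 0.006
```

Call:
{"name": "send_rows", "arguments": {"offset": [[-2,0,0],[-4,0,0],[-6,0,0],[-8,0,0],[-10,0,0]], "twist": [0,0,0,0,0]}}

```text
t: 14.78
eef_pos: [0.5167, -0.141, 0.0425]
ee_rot: [0.02, 1.0, -0.0, -0.0]
ft_force: [-0.0, 0.1, -0.7]
opening: 0.004
```

Call:
{"name": "send_rows", "arguments": {"offset": [[-2,0,0],[-4,0,0],[-6,0,0]], "twist": [0,0,0]}}

```text
t: 15.15
eef_pos: [0.5227, -0.1412, 0.0425]
ee_rot: [0.02, 1.0, -0.0, -0.0]
ft_force: [-0.7, 0.4, -0.4]
opening: 0.006
```

Run:
```python
from h import *
s=r.read_state(); print(s['t'],s['eef_pos'],s['ft_force'])
t=cam('top'); c=cam('side')
a=c['frame'][194:324,263:433]
cv2.imwrite('pics/c6.png',np.hstack([cv2.resize(np.ascontiguousarray(t['frame'][95:215,295:375]),(300,450),interpolation=cv2.INTER_CUBIC),cv2.resize(a,(480,450),interpolation=cv2.INTER_CUBIC)]))
```

```text
15.15 [ 0.52265289 -0.14121596  0.04246442] [-0.72476975  0.36024576 -0.42244252]
```

View pics/c6.png

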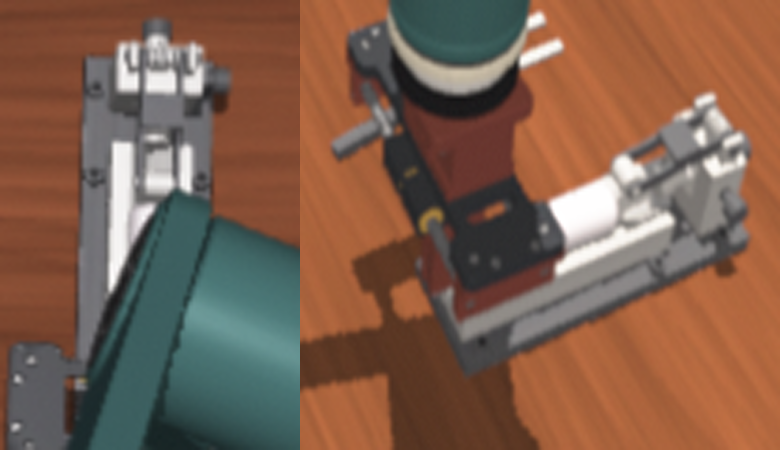

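The bar has slid with the fingers and its nose is just short of the roller, about 125 mm past the mouth. From here I'll go in small steps.

Call:
{"name": "send_rows", "arguments": {"offset": [[-1,0,0],[-2,0,0],[-3,0,0],[-4,0,0]], "twist": [0,0,0,0]}}

```text
t: 15.75
eef_pos: [0.5266, -0.1414, 0.0425]
ee_rot: [0.02, 1.0, -0.0, -0.0]
ft_force: [-1.0, -0.3, -0.8]
opening: 0.005
```

Call:
{"name": "send_rows", "arguments": {"offset": [[-1,0,0],[-2,0,0],[-3,0,0]], "twist": [0,0,0]}}

```text
t: 16.12
eef_pos: [0.5296, -0.1415, 0.0425]
ee_rot: [0.02, 1.0, -0.0, -0.0]
ft_force: [-0.5, -0.1, 0.2]
opening: 0.002
```

Call:
{"name": "send_rows", "arguments": {"offset": [[-1,0,0],[-2,0,0]], "twist": [0,0]}}

```text
t: 16.38
eef_pos: [0.5313, -0.1415, 0.0424]
ee_rot: [0.02, 1.0, -0.0, -0.0]
ft_force: [-2.1, -1.0, 0.6]
opening: 0.004
```

Call:
{"name": "send_rows", "arguments": {"offset": [[-1,0,0],[-2,0,0]], "twist": [0,0]}}

```text
t: 16.62
eef_pos: [0.5319, -0.1413, 0.0422]
ee_rot: [0.02, 1.0, 0.0, -0.002]
ft_force: [-6.0, -0.8, 2.5]
opening: 0.007
```

Call:
{"name": "send_rows", "arguments": {"offset": [[-1,0,0],[-2,0,0]], "twist": [0,0]}}

```text
t: 16.88
eef_pos: [0.5324, -0.1411, 0.0419]
ee_rot: [0.019, 1.0, 0.001, -0.003]
ft_force: [-8.6, -0.9, 4.7]
opening: 0.006
```

Call:
{"name": "send_rows", "arguments": {"offset": [[-1,0,0],[-2,0,0]], "twist": [0,0]}}

```text
t: 17.12
eef_pos: [0.535, -0.1411, 0.0419]
ee_rot: [0.02, 1.0, 0.001, -0.002]
ft_force: [-4.4, 0.1, 0.2]
opening: 0.005
```

Call:
{"name": "send_rows", "arguments": {"offset": [[-1,0,0],[-2,0,0]], "twist": [0,0]}}

```text
t: 17.38
eef_pos: [0.5396, -0.1417, 0.0423]
ee_rot: [0.02, 1.0, 0.0, -0.0]
ft_force: [-2.2, 0.8, -0.7]
opening: 0.007
```

Call:
{"name": "send_rows", "arguments": {"offset": [[-1,0,0],[-2,0,0],[-3,0,0],[-4,0,0],[-5,0,0],[-6,0,0],[-6,0,0]], "twist": [0,0,0,0,0,0,0]}}

```text
t: 18.25
eef_pos: [0.5458, -0.1422, 0.0425]
ee_rot: [0.02, 1.0, -0.0, 0.0]
ft_force: [-0.8, 0.2, 0.3]
opening: 0.008
```

Call:
{"name": "send_rows", "arguments": {"offset": [[-0.5,0,0],[-1,0,0],[-1.5,0,0],[-1.5,0,0]], "twist": [0,0,0,0]}}

```text
t: 18.75
eef_pos: [0.5471, -0.1422, 0.0425]
ee_rot: [0.02, 1.0, -0.0, -0.0]
ft_force: [-2.4, 0.4, -0.7]
opening: 0.008
```

Call:
{"name": "send_rows", "arguments": {"offset": [[-0.5,0,0],[-1,0,0],[-1.5,0,0],[-1.5,0,0]], "twist": [0,0,0,0]}}

```text
t: 19.25
eef_pos: [0.5487, -0.1423, 0.0425]
ee_rot: [0.02, 1.0, -0.0, 0.0]
ft_force: [-2.1, 1.6, -1.2]
opening: 0.002
```

Call:
{"name": "send_rows", "arguments": {"offset": [[-0.7,0,0],[-1.4,0,0],[-2,0,0],[-2,0,0]], "twist": [0,0,0,0]}}

```text
t: 19.75
eef_pos: [0.5507, -0.1423, 0.0425]
ee_rot: [0.02, 1.0, -0.0, 0.0]
ft_force: [-2.3, 1.3, -1.1]
opening: 0.005
```

Call:
{"name": "send_rows", "arguments": {"offset": [[-0.7,0,0],[-1.4,0,0],[-2,0,0],[-2,0,0]], "twist": [0,0,0,0]}}

```text
t: 20.25
eef_pos: [0.5527, -0.1424, 0.0425]
ee_rot: [0.02, 1.0, -0.0, 0.0]
ft_force: [-2.6, 0.9, -1.0]
opening: 0.008
```

Call:
{"name": "send_rows", "arguments": {"offset": [[-0.7,0,0],[-1.4,0,0],[-2,0,0],[-2,0,0]], "twist": [0,0,0,0]}}

```text
t: 20.75
eef_pos: [0.5547, -0.1425, 0.0425]
ee_rot: [0.02, 1.0, -0.0, 0.0]
ft_force: [-1.0, 0.6, -1.7]
opening: 0.006
```

Call:
{"name": "send_rows", "arguments": {"offset": [[-0.7,0,0],[-1.4,0,0],[-2,0,0],[-2,0,0]], "twist": [0,0,0,0]}}

```text
t: 21.25
eef_pos: [0.5567, -0.1426, 0.0425]
ee_rot: [0.02, 1.0, -0.0, 0.0]
ft_force: [-2.3, 0.1, -0.6]
opening: 0.002
```

Call:
{"name": "send_rows", "arguments": {"offset": [[-0.7,0,0],[-1.4,0,0],[-2,0,0],[-2,0,0]], "twist": [0,0,0,0]}}

```text
t: 21.75
eef_pos: [0.5587, -0.1427, 0.0425]
ee_rot: [0.02, 1.0, -0.0, 0.0]
ft_force: [-2.0, -0.6, 0.6]
opening: 0.004
```

Call:
{"name": "send_rows", "arguments": {"offset": [[-0.7,0,0],[-1.4,0,0],[-2,0,0],[-2,0,0]], "twist": [0,0,0,0]}}

```text
t: 22.25
eef_pos: [0.5607, -0.1428, 0.0425]
ee_rot: [0.02, 1.0, -0.0, 0.0]
ft_force: [-2.4, -1.2, 0.2]
opening: 0.008
```

Call:
{"name": "send_rows", "arguments": {"offset": [[-0.7,0,0],[-1.4,0,0],[-2,0,0],[-2,0,0]], "twist": [0,0,0,0]}}

```text
t: 22.75
eef_pos: [0.5611, -0.1426, 0.0423]
ee_rot: [0.02, 1.0, 0.0, -0.001]
ft_force: [-6.5, 0.3, 2.1]
opening: -0.0
```

The bar has stopped moving: it advanced only 0.4 mm for a 2 mm command. It's on the pin with about 4 N net, so I'll press a little more.

Call:
{"name": "send_rows", "arguments": {"offset": [[-0.4,0,0],[-0.9,0,0],[-0.9,0,0],[-0.9,0,0]], "twist": [0,0,0,0]}}

```text
t: 23.25
eef_pos: [0.5612, -0.1425, 0.0421]
ee_rot: [0.02, 1.0, 0.0, -0.002]
ft_force: [-7.8, -1.2, 4.2]
opening: 0.005
```

Run:
```python
from h import *
f=[]
for _ in range(4): cam('wrist'); s=r.read_state(); f.append(s['ft_force'])
print(np.mean(f,0),s['eef_pos'])
```

```text
[-7.57287651 -0.8122618   3.95456823] [ 0.56120083 -0.14252337  0.04216918]
```

Call:
{"name": "send_rows", "arguments": {"offset": [[-0.4,0,0],[-0.8,0,0],[-0.8,0,0],[-0.8,0,0]], "twist": [0,0,0,0]}}

```text
t: 23.95
eef_pos: [0.5612, -0.1424, 0.042]
ee_rot: [0.019, 1.0, 0.0, -0.003]
ft_force: [-8.4, -1.3, 4.5]
opening: 0.004
```

Call:
{"name": "send_rows", "arguments": {"offset": [[-0.3,0,0],[-0.6,0,0],[-0.6,0,0],[-0.6,0,0]], "twist": [0,0,0,0]}}

```text
t: 24.45
eef_pos: [0.5612, -0.1423, 0.0419]
ee_rot: [0.019, 1.0, 0.0, -0.003]
ft_force: [-10.7, -1.9, 6.1]
opening: 0.003
```

Call:
{"name": "send_rows", "arguments": {"offset": [[2,0,0],[5,0,0],[10,0,0],[20,0,0],[35,0,0],[45,0,-10],[50,0,-40],[50,0,-80],[50,0,-110],[50,0,-120]], "twist": [0,0,0,0,0,0,0,0,0,0]}}

```text
t: 25.7
eef_pos: [0.5157, -0.1414, 0.1649]
ee_rot: [0.02, 1.0, -0.001, 0.002]
ft_force: [0.2, -0.6, -0.3]
opening: 0.008
```

Call:
{"name": "send_rows", "arguments": {"offset": [[0,15,0],[0,50,0],[0,95,0],[0,140,0],[0,175,0],[0,195,0],[0,200,0],[0,200,0]], "twist": [0,0,0,0,0,0,0,0]}}

```text
t: 26.7
eef_pos: [0.5219, 0.0592, 0.1615]
ee_rot: [0.019, 1.0, -0.0, -0.001]
ft_force: [1.1, 0.0, 0.3]
opening: 0.007
```

Run:
```python
from h import *
s=r.read_state(); print(s['t'],s['eef_pos'],s['ft_force'])
t=cam('top','t7.png'); c=cam('side','s7.png')
a=c['frame'][194:324,263:433]
cv2.imwrite('pics/c7.png',np.hstack([cv2.resize(np.ascontiguousarray(t['frame'][95:215,295:375]),(300,450),interpolation=cv2.INTER_CUBIC),cv2.resize(a,(480,367),interpolation=cv2.INTER_CUBIC)[:450] if 0 else cv2.resize(a,(480,450),interpolation=cv2.INTER_CUBIC)]))
```

```text
26.7 [0.52191765 0.05916935 0.16153732] [1.14795496 0.02040218 0.33894973]
```

View pics/c7.png

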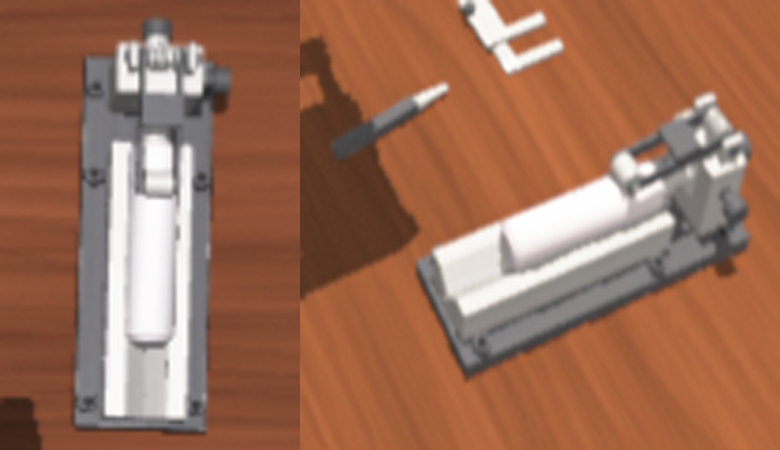

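View pics/t7.png

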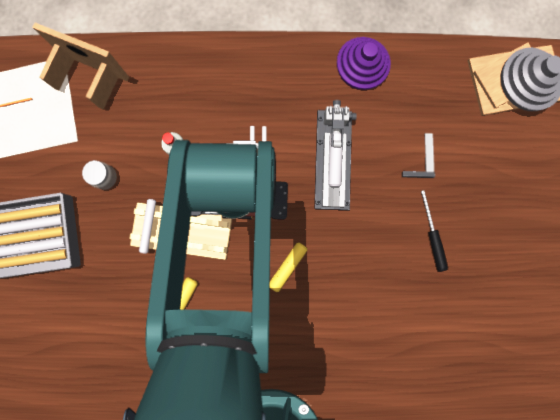

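The bar lies straight in the vee under the roller, with its tail about 40 mm past the mouth. The bystanders I can see are where they were, and the gripper is clear. Handing in.

```bash
python3 -c "
from h import *
print(job.job_done())"
```

```text
the job is handed in; nothing more can be done
None
```

The jig is loaded: the thick full-length bar sits in the vee, under the roller and against the stop pin. I handed the job in at about 27 s, well inside the 69 s limit.

- **Pick and lay:** I took the bar from the rack, laid it in the vee about 25 mm short of the roller, and let go. I then pushed it from behind with the closed fingers.
- **Push:** The roller lifted at about 8.6 N, and the bar then slid on at about 2 N. It stopped dead with the TCP at x = 0.561 m.
- **Pressing on the pin:** I raised the wrist force in small steps to 10.7 N. Less the sliding friction, that is about 8 N on the pin. The TCP held at 0.5612 m over the last three steps, so there was no sign of the pin shifting.
- **Last checks:** The final pictures show the bar straight in the vee under the roller, with the gripper well clear. The bystanders in view had not moved. The arm hid the stub and part of the caliper in the last top view, and I took no separate picture to check them.
- **Small disagreement:** The wrist camera put the held bar about 1 mm off the finger centre line. I corrected for this by centring the bar relative to the vee before lowering it. I judged the seating on both flanks from the pictures and forces, and did not measure it directly.

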